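# Press the grease gun onto a mould's slanted nipple and hold the shot

### The job

Grease the mould: lift the push-type grease gun out of the tool stand and press its coupler squarely onto the slanted grease nipple of the mould's lubrication block until it snaps over the nipple's head. Then keep pushing straight along the nipple until the barrel has sunk at least half of its 16 mm spring stroke, and finish while still holding the gun pushed in like that. Leave everything else where it is.

Things in the scene. Friction and masses are not known exactly. Their poses are not given: they have to be found in the camera images.
- gun: push-type grease gun (about 0.55 kg, varies), hanging nose down in one of the stand's holes, any yaw (it is round). Origin: centre of the barrel's flat underside, on the stand's plate; z along the gun from nose to cap. Barrel 44 mm dia. to z 74 mm, taper, knurled grip cap 32 mm dia. from z 80 to 130 mm. Under it a 15 mm rod with the coupler, 31 mm dia., slides 16 mm up into the barrel on a spring
- gun_grip (a point): a point on the gun's axis in the middle of the grip cap, 105 mm above the gun's origin: the place to grip
- coupler_mouth (a point): centre of the coupler's open lower end, 52 mm below the gun's origin while the spring is out. Lead-in 25 mm dia., narrowing to 18 mm within 3.4 mm; behind it four spring jaws close to 12 mm dia. Axes as the gun's
- coupler_seat (a point): centre of the flat seat in the coupler, 16.3 mm above its mouth (35.7 mm below the gun's origin, spring out); the nipple's tip rests here once snapped on. The jaws meet the head when the seat is about 10 mm above the tip; spreading them takes about 7 N over 3 mm, and 2 mm before the seat they snap shut behind the head. Axes as the gun's
- coupler (a joint): how far the coupler's rod is pushed up into the barrel, in m: 0 spring out, 0.016 the end of its stroke. It starts to move at about 9 N and takes about 12 N at 8 mm and 15 N at 16 mm
- nipple: button-head grease nipple, fixed. Origin: centre of its foot on the block's slanted face; z along the nipple, outward, 30 degrees from vertical, leaning to the block's front (robot side); y level, along the block. Hexagon 17 mm across, 6 mm high; neck 10 mm dia., 13 mm long; head 16 mm dia., 5.5 mm high with bevelled rim
- nipple_tip (a point): centre of the flat top of the nipple's head, 24.5 mm from the nipple's origin along its z
- nipple_block: steel lubrication block on the mould's front face, fixed: 110 mm wide (y), 50 mm deep, 45 mm high in front, 74 mm at the mould, its underside 28 mm above the bench. Origin: centre of its lower rear edge, at the mould; x to the rear. Its slanted top has the nipple in the middle and, 42 mm to either side, a plug and a screw, 6 mm high
- mould: the mould half, fixed, lying face up on the bench: red-brown base plate 280 x 340 x 25 mm, on it a steel plate 240 x 340 mm whose top is at 85 mm, four guide pins 40 mm high above that at (+-90, +-140) mm. Origin: centre of its underside; its front (-x) with the block looks more or less to the robot
- stand: the folded-steel tool stand, fixed: plate 100 mm (x) by 220 mm (y), top at 70 mm above the bench, with two 37 mm holes at y +50 and -50 mm. Origin: centre of its underside
- grinder: air die grinder, black, about 42 mm diameter, narrower at its upper end, side lever, hexagon and brass stub on top; hangs collet down in the stand's other hole and rises 110 mm above the plate. Origin: centre of the shoulder that rests on the plate. Leave alone
- spray_a: spray can, 65 mm diameter, 190 mm high, red cap, left of the mould; origin under its centre. Leave alone
- spray_b: spray can, the same with white cap, farther from the robot; origin under its centre. Leave alone
- wrench: ring-and-open-end wrench, 200 mm long, 8 mm thick, lying in front of the mould; origin under its middle, x along it. Leave alone
- hammer: brass hammer, 260 mm long, lying at the left; origin under its middle, x along it to the head. Leave alone
- grease_tin: yellow grease tin, 86 mm diameter, 85 mm high, between the stand and the robot's centre line; origin under its centre. Leave alone
- eyebolt: lifting eyebolt standing on its collar, 66 mm high, eye 55 mm wide; origin under its centre. Leave alone
Mind the look-alikes: they are no part of the job. Leave any green look-alike of the gun alone.

How it is judged:
By the outcome, as a careful person would: the job done as asked, in the order asked, and still so for the second after the job is handed in, while the arm keeps its last pose, push and grip.
It also fails if it takes over 48 s, if anything falls off the work surface, if the arm or the gripper's body presses on something with over 40 N, if the wrist force passes 120 N, or if a joint passes its speed limit or range.

### The arm

A 6-joint arm with a two-finger parallel gripper is mounted at the origin on the work surface. World frame = base frame: x ahead of the robot, y to its left, z up, the work surface at z = 0. Lengths are in m, angles in rad, forces in N, time in s.
With the tool pointing down it reaches from about 0.275 to 0.775 m from the base axis. Payload 14.6 kg.
Tool frame: the origin (TCP) lies between the finger pads; the fingertips stand 8 mm ahead of it and the grasp point (between the pads) lies 11 mm behind it; z points along the fingers, y is the direction in which the jaws open and shut (so a half turn about z gives the same grasp; the last joint's range is limited). The gripper opens to 85 mm and grips with 20 to 120 N. Pads are 22 mm wide; open, the fingers measure 114 mm over their backs; the gripper's body (76 mm by 85 mm) begins 54 mm behind the grasp point. The pads swing forward as they close: fully open they stand 13 mm farther back than shut.
Start: joints at [0.977, 0.263, -0.048, 1.259, 0, 1.415], TCP at [0.223, 0.475, 0.21] pointing down, gripper open.
Joint ranges: [-2.65, 2.65], [-0.89, 1.7], [-1.18, 1.37], [-2.13, 2.11], [-1.35, 1.29], [-3.14, 3.14]. Speed limits (rad/s): [1.89, 1.89, 2.57, 2.79, 3.14, 3.14].

### API

Orientations are given as a unit quaternion [w, x, y, z].
In Python, from cell import manip gives the robot as it stands.
- The arm moves only by the shell command python3 -m inch 'ROWS' [OPENING] [FORCE]. ROWS is JSON, a list of rows, each a list of 4 numbers: the shift along the tool's x, y, z in cm, then the turn about the tool's z in rad. In form: [[tx, ty, tz, twist], ...]. A call has exactly 10 rows; each row is the pose to reach, as a shift and turn from the pose commanded when the call began, along the tool's axes at that moment; what a row does not reach only later rows make up. A row lasts 1/10 s, in which the tool goes at most 50 mm and 8.59 degrees, less where a joint would pass 70% of its speed; a pose out of reach is approached as far as the arm can. A call with a gripper value outside its range is refused whole. OPENING is the opening, from 0 (shut) to 1 (fully open), set as the call begins (- or left out, the last holds). The fingers move at their own pace and stop on an object; FORCE is the grip in N (left out, the last holds). Time passes only in rows, so rows that repeat a pose let the fingers close, or fill a call up. It gives the time, the measured TCP pose, the force and the opening at its end, in the units of the state.
- manip.state(): the state, without advancing time (a new reading comes with each control period).
- manip.grab_frame(name): name is "scene" or "top" or "wrist"; returns a dict with "img" (400x640x3 uint8, red, green, blue), "range_z" (400x640 float32, m along the optical axis (not along the pixel's ray), 0 where there is no reading), "mtx" (3x3 intrinsics, pixels), "dist_coeffs" ([k1, k2, p1, p2, k3] as OpenCV has them; the pictures are not rectified), "rvec" (rotation vector, rad) and "tvec" (3), from world to camera coordinates, as OpenCV has them. Camera axes: x right, y down, z forward; pixel columns grow to the right and rows downward; lengths in m; the calibration is good to about 2 mm. A picture is of the moment at which its call begins.
- manip.close_job(): hands the job in, once; it reports no verdict.
The state is a dict: "time_s": time; "q": joint angles; "joint_velocities": joint speeds; "joint_torque": joint torques, N m; "ee_pos": TCP position; "tool_rot": TCP orientation; "force": force on the tool from outside, world axes, zero at the start; "moment": the same for the moment, N m; "grip_width": finger opening in m.
Only numpy, scipy, OpenCV 4.12 (cv2) and the standard library are available. Lean on these libraries where they do the work, as an engineer would, in place of code of your own. Each camera call takes 0.05 s, during which the arm holds its last target.

## Working session

There is one attempt and no reset: what is moved stays moved. The work goes in short steps, Python scripts to look and compute and a shell command to move; the robot and the scene stay as the last step left them, time stands still between calls to the robot, and variables do not carry over. Pictures are saved under pics/ and viewed, and the job is handed in when it is done.

```bash
ls; mkdir -p pics
python3 - <<'E'
from cell import manip
import cv2,numpy as np
print(manip.state())
for n in ["scene","top","wrist"]:
    f=manip.grab_frame(n); np.savez(f"f_{n}.npz",**f); cv2.imwrite(f"pics/{n}0.png",f["img"][:,:,::-1])
    print(n,f["mtx"].tolist(),f["dist_coeffs"],f["rvec"],f["tvec"])
E
```

```text
pics
{'time_s': 0.0, 'q': array([ 9.76718758e-01,  2.63535191e-01, -4.89411206e-02,  1.25941696e+00,
        3.82613720e-05,  1.41551165e+00]), 'joint_velocities': array([ 0.00082553, -0.0004088 , -0.00133009,  0.00099186,  0.00185221,
       -0.00062155]), 'joint_torque': array([ 9.68124878e-04, -6.37621880e+01,  3.84563112e+01,  1.37614278e-02,
       -1.15029902e-04, -2.59494084e-05]), 'ee_pos': array([0.22285879, 0.47501495, 0.20951722]), 'tool_rot': array([-2.18531418e-04,  2.17640555e-01,  9.76028835e-01, -5.03421221e-04]), 'force': array([ 0.71407437, -0.15406483, -0.83943335]), 'moment': array([-0.00358948, -0.03818367, -0.01001876]), 'grip_width': 0.0854469694117709}
scene [[497.9162342320166, 0.0, 315.18237081241244], [0.0, 497.9162342320166, 199.6324165646426], [0.0, 0.0, 1.0]] [-0.00033039  0.          0.          0.          0.        ] [ 1.72779334  1.9891515  -0.66367729] [ 0.05559718 -0.3539376   1.78478403]
top [[421.87187994322215, 0.0, 324.69301277623373], [0.0, 421.87187994322215, 201.87920697220102], [0.0, 0.0, 1.0]] [-0.08190455  0.          0.          0.          0.        ] [ 2.18285759 -2.17234997  0.04051917] [0.04041221 0.54560206 1.21588496]
wrist [[347.70865225977997, 0.0, 323.8900354198256], [0.0, 347.70865225977997, 197.12396419316406], [0.0, 0.0, 1.0]] [-0.0706441  0.         0.         0.         0.       ] [-2.44657759 -1.55360267 -0.21898868] [-0.52557528 -0.03422457  0.37763744]
```

View pics/scene0.png

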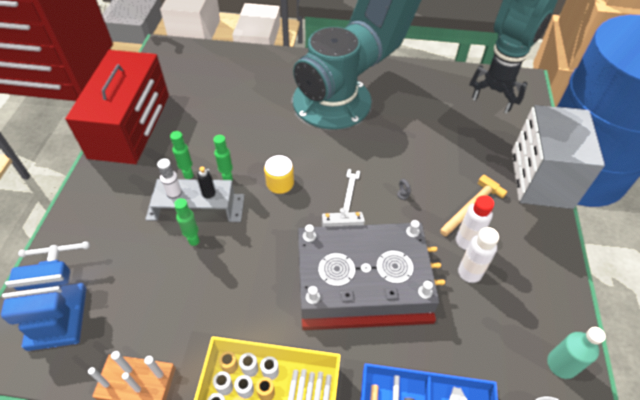

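View pics/top0.png

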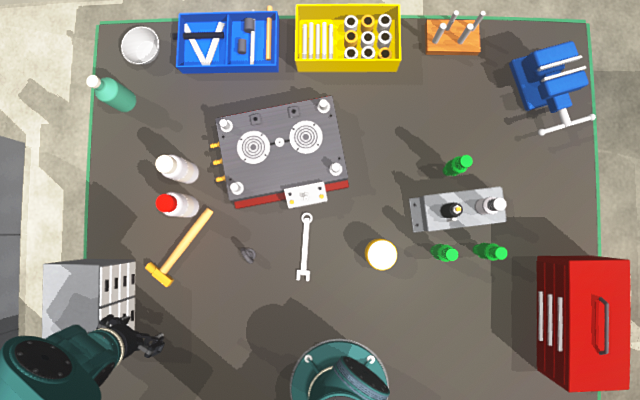

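View pics/wrist0.png

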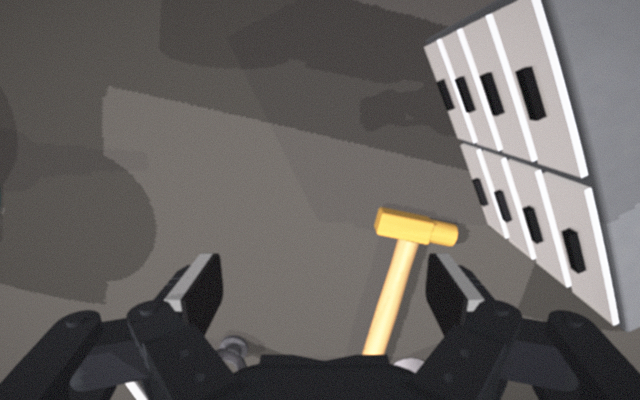

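```bash
cat > h.py <<'E'
import numpy as np,cv2
def load(n): return dict(np.load(f"f_{n}.npz"))
def grab(n,save=None):
    from cell import manip
    f=manip.grab_frame(n); np.savez(f"f_{n}.npz",**f)
    if save: cv2.imwrite(f"pics/{save}.png",f["img"][:,:,::-1])
    return f
def Rt(f): return cv2.Rodrigues(np.asarray(f["rvec"],float))[0],np.asarray(f["tvec"],float).reshape(3)
def cloud(f):
    h,w=f["range_z"].shape
    u,v=np.meshgrid(np.arange(w,dtype=float),np.arange(h,dtype=float))
    p=cv2.undistortPoints(np.stack([u,v],-1).reshape(-1,1,2),f["mtx"],f["dist_coeffs"]).reshape(h,w,2)
    z=f["range_z"]; c=np.dstack([p*z[...,None],z]); R,t=Rt(f)
    return (c-t)@R
def ray(f,u,v):
    p=cv2.undistortPoints(np.array([[[u,v]]],float),f["mtx"],f["dist_coeffs"]).reshape(2)
    R,t=Rt(f); return -R.T@t, R.T@np.array([p[0],p[1],1.])
def atz(f,u,v,z):
    o,d=ray(f,u,v); return o+d*(z-o[2])/d[2]
def proj(f,P): return cv2.projectPoints(np.asarray(P,float).reshape(-1,1,3),f["rvec"],f["tvec"],f["mtx"],f["dist_coeffs"])[0].reshape(-1,2)
def crop(f,u0,u1,v0,v1,s,name):
    cv2.imwrite(f"pics/{name}.png",cv2.resize(f["img"][v0:v1,u0:u1,::-1],None,fx=s,fy=s,interpolation=cv2.INTER_CUBIC))
E
python3 - <<'E'
from h import *
t=load("top"); s=load("scene")
crop(t,400,520,140,270,5,"c1"); crop(s,140,250,120,250,5,"c2"); crop(t,270,360,160,220,8,"c3"); crop(s,290,390,195,255,8,"c4")
C=cloud(t)
for p in [(498,205),(453,210),(420,212),(458,162),(446,252),(490,250),(305,194),(381,254),(200,300)]: print(p,C[p[1],p[0]].round(3))
E
```

```text
(498, 205) [ 0.528 -0.396  0.196]
(453, 210) [ 0.517 -0.291  0.165]
(420, 212) [ 0.518 -0.238  0.003]
(458, 162) [ 0.641 -0.306  0.164]
(446, 252) [ 0.41  -0.268  0.178]
(490, 250) [ 0.413 -0.393  0.145]
(305, 194) [0.562 0.095 0.098]
(381, 254) [ 0.399 -0.114  0.084]
(200, 300) [ 0.252  0.414 -0.001]
```

View pics/c1.png

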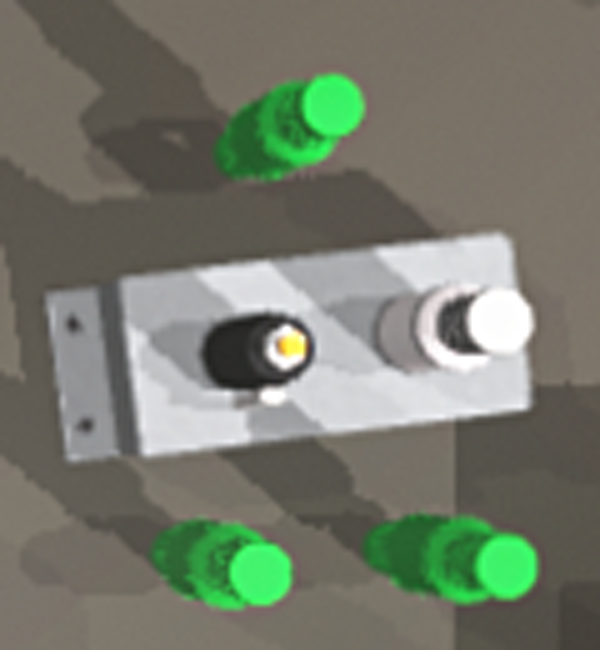

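View pics/c2.png

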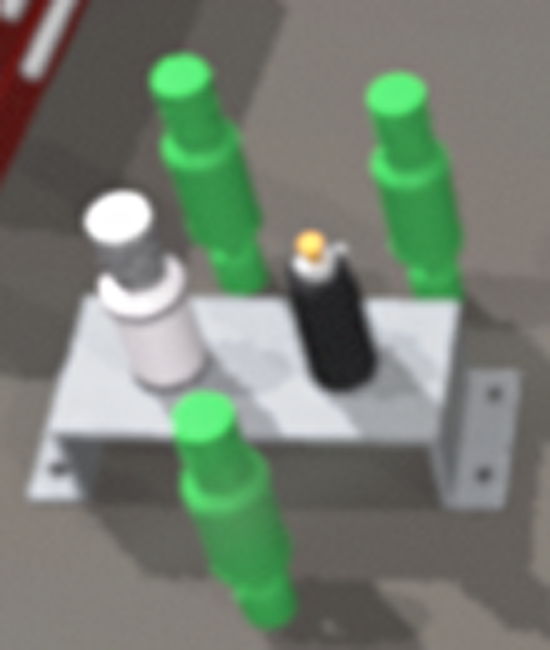

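View pics/c3.png

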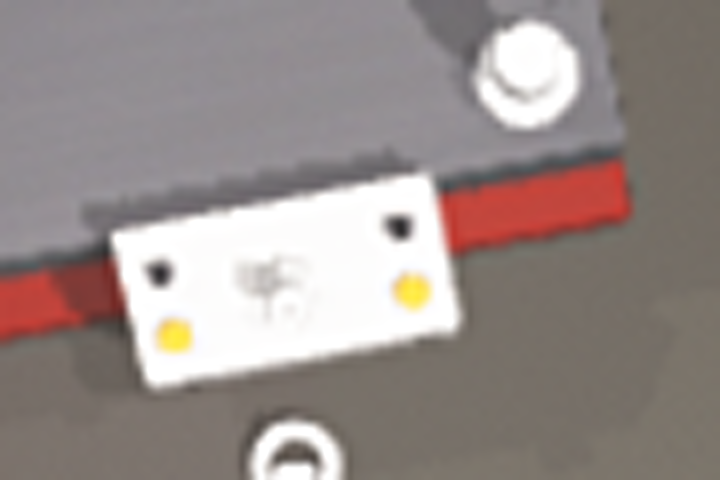

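View pics/c4.png

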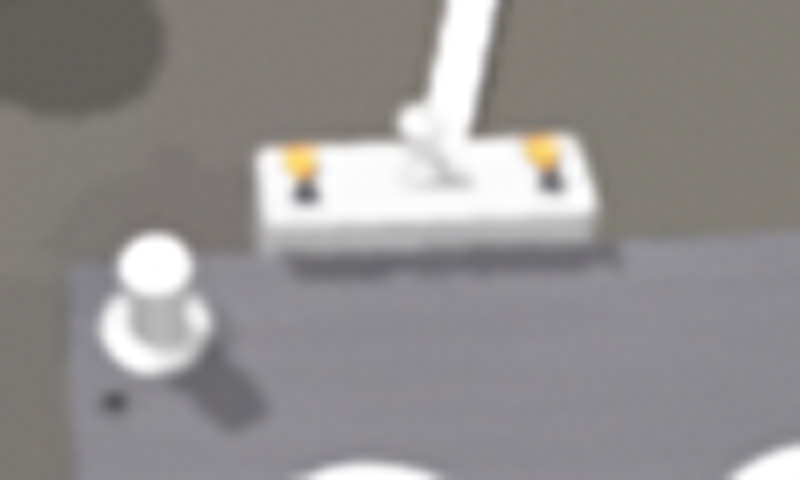

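Run:
```python
from h import *
t=load("top"); s=load("scene")
T=lambda x,y,z:atz(t,(x+.5)/5-.5+400,(y+.5)/5-.5+140,z).round(4)
S=lambda x,y,z:atz(s,(x+.5)/5-.5+140,(y+.5)/5-.5+120,z).round(4)
print("cap top",T(500,321,.2),S(119,217,.2))
for c in [(122,275),(505,233),(530,408),(138,457)]: print("corner",T(*c,.07))
for c in [(85,297),(458,300),(437,438),(52,435)]: print("cornerS",S(*c,.07))
print("bott",T(333,105,.182),T(261,573,.182),T(507,566,.182)); print("bottS",S(205,417,.182),S(397,95,.182),S(182,76,.182))
T=lambda x,y,z:atz(t,(x+.5)/8-.5+270,(y+.5)/8-.5+160,z).round(4)
# block corners: front edge z .073, rear edge .102
print("block F",T(150,387,.073),T(460,328,.073),"R",T(112,235,.102),T(430,175,.102))
S=lambda x,y,z:atz(s,(x+.5)/8-.5+290,(y+.5)/8-.5+195,z).round(4)
print("blockS F",S(262,148,.073),S(578,135,.073),"R",S(262,225,.102),S(597,212,.102))
print('head S',S(415,118,.11),'T',T(293,303,.11))
C=cloud(t); 
for (u,v) in [(298,186),(310,184),(297,206),(318,202),(304,194),(306,197),(307,198)]: print(u,v,C[v,u].round(4))
```

```text
cap top [ 0.531  -0.3989  0.2   ] [ 0.5333 -0.3943  0.2   ]
corner [ 0.5637 -0.2361  0.07  ]
corner [ 0.5884 -0.4539  0.07  ]
corner [ 0.4899 -0.4662  0.07  ]
corner [ 0.462  -0.2443  0.07  ]
cornerS [ 0.4909 -0.4613  0.07  ]
cornerS [ 0.4618 -0.2426  0.07  ]
cornerS [ 0.5622 -0.2302  0.07  ]
cornerS [ 0.5911 -0.4465  0.07  ]
bott [ 0.6422 -0.3219  0.182 ] [ 0.4045 -0.2818  0.182 ] [ 0.408  -0.4077  0.182 ]
bottS [ 0.644  -0.3162  0.182 ] [ 0.4071 -0.2767  0.182 ] [ 0.41   -0.4023  0.182 ]
block F [0.5246 0.1433 0.073 ] [0.5457 0.035  0.073 ] R [0.5752 0.1537 0.102 ] [0.5961 0.045  0.102 ]
blockS F [0.5463 0.04   0.073 ] [0.525  0.1493 0.073 ] R [0.5986 0.0464 0.102 ] [0.5773 0.1578 0.102 ]
head S [0.5528 0.0929 0.11  ] T [0.5515 0.0909 0.11  ]
298 186 [0.5832 0.1141 0.1031]
310 184 [0.5892 0.0815 0.0995]
297 206 [0.5316 0.1217 0.0432]
318 202 [0.5433 0.0615 0.0439]
304 194 [0.5619 0.098  0.0962]
306 197 [0.5528 0.0915 0.1088]
307 198 [0.5501 0.0888 0.1084]
```

```bash
python3 -m inch '[[-2,-2,-4,0],[-5,-5,-7,-0.1],[-8.5,-8.5,-9,-0.2],[-12,-12,-9,-0.3],[-15.5,-15.5,-9,-0.4],[-19,-19,-9,-0.5],[-22.5,-22.5,-9,-0.56],[-26,-26,-9,-0.56],[-29.5,-29.5,-9,-0.56],[-33,-33,-9,-0.56]]' 1 20
cat >> h.py <<'E'
from scipy.spatial.transform import Rotation as Ro
def tool():
    from cell import manip
    s=manip.state(); q=s["tool_rot"]; return np.array(s["ee_pos"]),Ro.from_quat([q[1],q[2],q[3],q[0]]).as_matrix(),s
def delta(tgt,head=None):
    p,R,s=tool(); d=R.T@(np.asarray(tgt)-p)*100
    h=np.arctan2(R[1,1],R[0,1]); print("pos",p.round(4),"yhead",round(np.degrees(h),2),"q",s["q"].round(3),"t",round(s["time_s"],2),"F",s["force"].round(1),"w",round(s["grip_width"],4))
    tw=None if head is None else -((np.radians(head)-h+np.pi)%(2*np.pi)-np.pi)
    print("shift cm",d.round(2),"twist",tw)
E
python3 - <<'E'
from h import *
delta([.50,-.395,.31],97.2)
f=load("wrist"); R,t=Rt(f); c=-R.T@t
q=[-2.18531418e-04,2.17640555e-01,9.76028835e-01,-5.03421221e-04]
Rw=Ro.from_quat([q[1],q[2],q[3],q[0]]).as_matrix()
print("cam in tool",Rw.T@(c-np.array([.22286,.47501,.20952])), "cam axes in tool\n",(Rw.T@R.T).round(3))
E
```

```text
time_s: 1.15
ee_pos: [0.3797, 0.0397, 0.3001]
tool_rot: [0.0, -0.061, 0.998, -0.0]
force: [1.5, 1.2, 0.7]
grip_width: 0.0855
pos [0.3797 0.0397 0.3001] yhead 96.94 q [-1.100e-01 -1.000e-03 -1.230e-01  1.448e+00  0.000e+00 -2.320e-01] t 1.15 F [1.5 1.2 0.7] w 0.0855
shift cm [ -6.69 -44.6   -0.99] twist -0.004454658615684615
cam in tool [ 0.07093461  0.00052736 -0.16320693] cam axes in tool
 [[-0.    -0.961 -0.276]
 [ 1.    -0.001  0.001]
 [-0.002 -0.276  0.961]]
```

Run:
```python
from h import *
f=grab("wrist","w1"); np.savez("w1.npz",**f)
print(proj(f,[[.549,.0938,.1087],[.561,.096,.0875]]))
```

```text
[[350.83955009 313.08412314]
 [349.92663342 311.39422674]]
```

View pics/w1.png

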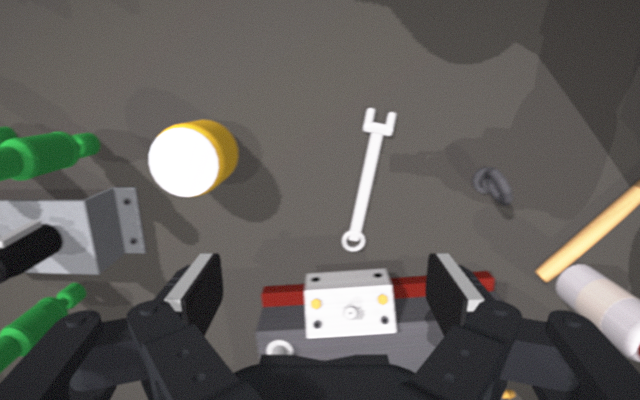

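Run:
```python
from h import *
f=load("wrist"); crop(f,295,405,260,345,7,"w1c")
C=cloud(f)
for u,v in [(351,312),(350,310),(352,314)]: print(C[v,u].round(4))
# fit slanted face plane by depth
m=[]
for u in range(315,385):
  for v in range(285,330):
    if abs(u-351)>12: m.append(C[v,u])
m=np.array(m); m=m[(m[:,2]>.06)&(m[:,2]<.11)]
for _ in range(4):
    A=np.c_[m[:,:2],np.ones(len(m))]; x=np.linalg.lstsq(A,m[:,2],rcond=None)[0]; r=m[:,2]-A@x; m=m[abs(r)<.002]
n=np.array([-x[0],-x[1],1]); n/=np.linalg.norm(n); print("normal",n,"tilt",np.degrees(np.arccos(n[2])),"head",np.degrees(np.arctan2(n[1],n[0])),len(m), "z at (.561,.096)",x@[.561,.096,1])
```

```text
[0.5487 0.0941 0.1069]
[0.546  0.0925 0.107 ]
[0.5494 0.0952 0.1097]
normal [-0.49497705 -0.09911765  0.86323427] tilt 30.318310336466432 head -168.67646307776855 1574 z at (.561,.096) 0.08703938046270018
```

View pics/w1c.png

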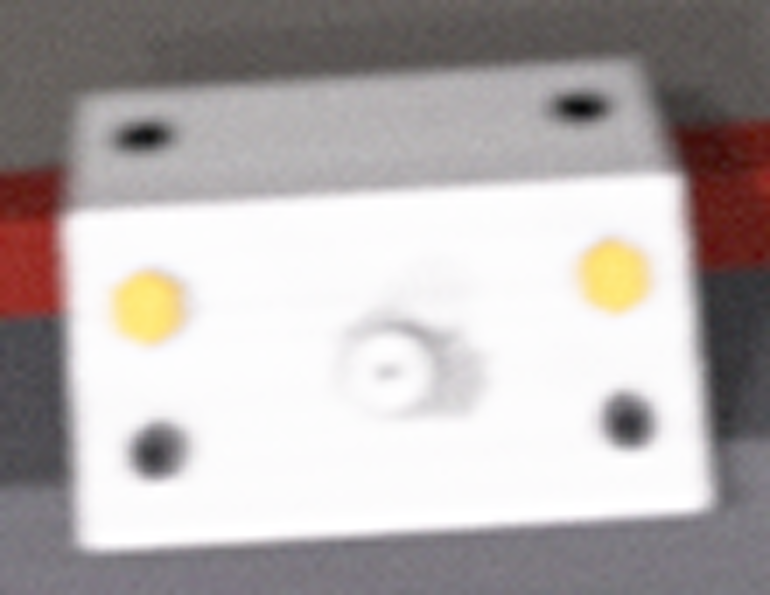

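```bash
python3 -m inch '[[-0.7,-4.5,-0.5,0],[-1.4,-9,-1,0],[-2.1,-13.5,-1,0],[-2.8,-18,-1,0],[-3.5,-22.5,-1,0],[-4.2,-27,-1,0],[-4.9,-31.5,-1,0],[-5.6,-36,-1,0],[-6.2,-40.5,-1,0],[-6.7,-44.6,-1,0]]'
python3 - <<'E'
from h import *
f=grab("wrist","w2")
delta([.532,-.397,.164],97.2)
print(proj(f,[[.532,-.397,.2],[.532,-.397,.07]]))
E
```

```text
time_s: 2.2
ee_pos: [0.5003, -0.3949, 0.3095]
tool_rot: [-0.0, -0.06, 0.998, 0.0]
force: [-0.0, 0.5, -0.0]
grip_width: 0.0856
pos [ 0.5007 -0.3997  0.3071] yhead 96.79 q [-8.000e-01  4.870e-01  5.650e-01  1.652e+00 -1.000e-03 -9.190e-01] t 2.25 F [-0.5 -4.3 -2.8] w 0.0854
shift cm [-3.17 -0.11 14.3 ] twist -0.0071572857181863014
[[315.2470393  224.08705795]
 [317.62065798 185.89131094]]
```

View pics/w2.png

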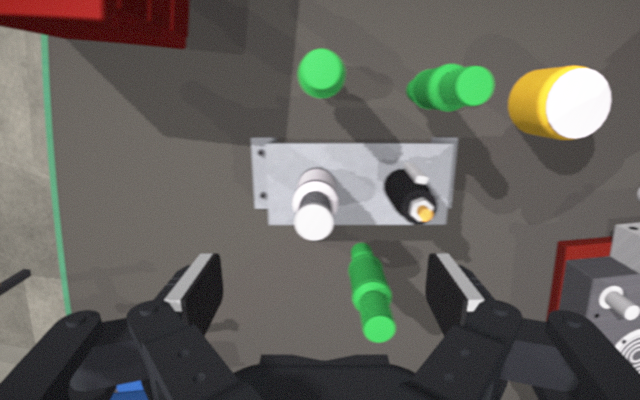

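Run:
```python
from h import *
f=load("wrist"); crop(f,280,350,155,255,6,"w2c")
```

```text
(no output)
```

View pics/w2c.png

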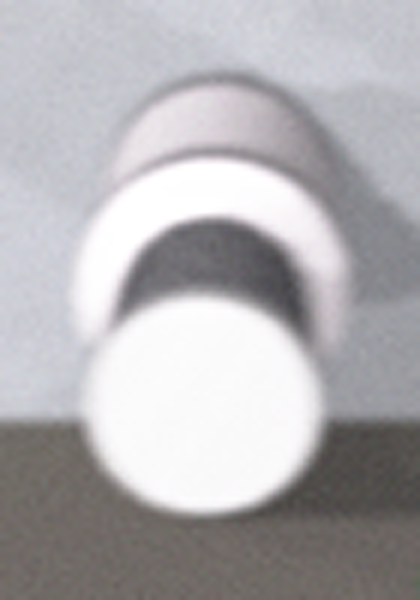

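Run:
```python
from h import *
f=load("wrist"); g=atz(f,313.6,221.9,.2); print(g)
w=dict(np.load("w1.npz")); print("tip",atz(w,350.2,312.4,.1085))
delta([g[0],g[1],.164],97.2)
```

```text
[ 0.53023578 -0.39858184  0.2       ]
tip [0.54828271 0.09294339 0.1085    ]
pos [ 0.5007 -0.3997  0.3071] yhead 96.79 q [-8.000e-01  4.870e-01  5.650e-01  1.652e+00 -1.000e-03 -9.190e-01] t 2.25 F [-0.5 -4.3 -2.8] w 0.0854
shift cm [-2.98 -0.25 14.3 ] twist -0.0071572857181863014
```

```bash
python3 -m inch '[[-2.9,-0.3,2,0],[-2.9,-0.35,5,0],[-2.9,-0.35,8.5,0],[-2.9,-0.35,11.5,0],[-2.9,-0.35,13.5,0],[-2.9,-0.35,14.6,0],[-2.9,-0.35,14.6,0],[-2.9,-0.35,14.6,0],[-2.9,-0.35,14.6,0],[-2.9,-0.35,14.6,0]]'
python3 - <<'E'
from h import *
f=grab("wrist","w3"); grab("scene","s3"); s=load("scene"); crop(s,130,260,60,250,3,"s3c")
delta([.531,-.398,.164],97.2)
print(proj(f,[[.531,-.398,.2]]))
E
```

```text
time_s: 3.25
ee_pos: [0.5296, -0.3932, 0.165]
tool_rot: [0.001, -0.061, 0.998, -0.001]
force: [-0.1, 0.8, 0.0]
grip_width: 0.0853
pos [ 0.5295 -0.3931  0.1646] yhead 96.94 q [-0.762  0.512  0.226  1.284 -0.    -0.883] t 3.35 F [ 0.1  0.6 -0.2] w 0.0854
shift cm [-0.09 -0.51  0.06] twist -0.004475187757622123
[[309.46827399 277.51035277]]
```

View pics/w3.png

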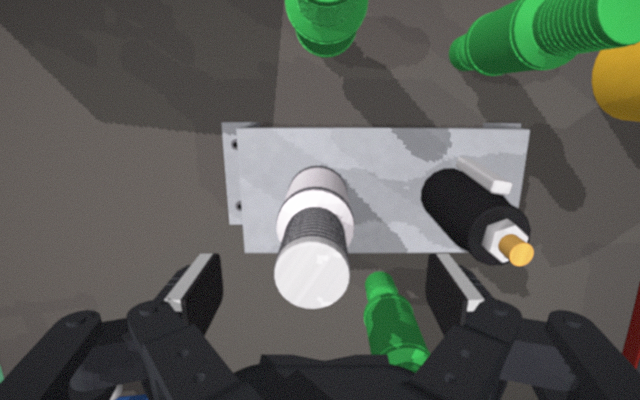

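View pics/s3c.png

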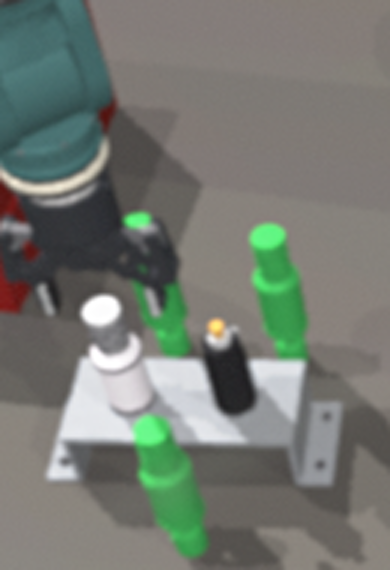

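```bash
python3 - <<'E'
from h import *
f=load("wrist"); g=atz(f,312.3,273,.2); print(g); delta([g[0],g[1],.164],97.2)
E
python3 -m inch '[[0,-0.3,0,0],[0,-0.5,0,0],[0,-0.5,0,0],[0,-0.5,0,0],[0,-0.5,0,0],[0,-0.5,0,0],[0,-0.5,0,0],[0,-0.5,0,0],[0,-0.5,0,0],[0,-0.5,0,0]]' 0.5 40
```

```text
[ 0.52878925 -0.39707031  0.2       ]
pos [ 0.5295 -0.3931  0.1646] yhead 96.94 q [-0.762  0.512  0.226  1.284 -0.    -0.883] t 3.35 F [ 0.1  0.6 -0.2] w 0.0854
shift cm [ 0.12 -0.39  0.06] twist -0.004475187757622123
time_s: 4.35
ee_pos: [0.5299, -0.3979, 0.164]
tool_rot: [-0.0, -0.061, 0.998, 0.0]
force: [0.5, 0.1, 0.2]
grip_width: 0.0424
```

Close on the cap.

```bash
python3 -m inch '[[0,0,0,0],[0,0,0,0],[0,0,0,0],[0,0,0,0],[0,0,0,0],[0,0,0,0],[0,0,0,0],[0,0,-0.5,0],[0,0,-1,0],[0,0,-1.5,0]]' 0 40
python3 - <<'E'
from h import *
delta([.529,-.397,.2])
E
```

```text
time_s: 5.35
ee_pos: [0.5298, -0.3977, 0.1789]
tool_rot: [-0.0, -0.061, 0.998, 0.0]
force: [0.6, -0.6, -5.0]
grip_width: 0.03
pos [ 0.5298 -0.3977  0.1789] yhead 96.95 q [-0.767  0.516  0.271  1.327  0.    -0.888] t 5.35 F [ 0.6 -0.6 -5. ] w 0.03
shift cm [ 0.07  0.08 -2.11] twist None
```

```bash
python3 -m inch '[[0,0,-1,0],[0,0,-2,0],[0,0,-2.9,0],[0,0,-2.9,0],[0.3,0,-2.9,0],[0.8,0,-2.9,0],[1.3,0,-2.95,0],[1.9,0,-2.95,0],[2.4,0,-2.95,0],[2.9,0,-2.95,0]]' 0 20
python3 - <<'E'
from h import *
delta([.529,-.397,.2])
f=grab("scene"); crop(f,120,270,100,250,4,"s4c"); grab("wrist","w4")
E
```

```text
time_s: 6.35
ee_pos: [0.5005, -0.4013, 0.208]
tool_rot: [-0.0, -0.06, 0.998, 0.0]
force: [1.5, -0.8, -14.7]
grip_width: 0.0297
pos [ 0.5005 -0.4013  0.208 ] yhead 96.94 q [-0.803  0.472  0.273  1.372  0.    -0.924] t 6.35 F [  1.5  -0.8 -14.7] w 0.0297
shift cm [-2.88  0.08  0.8 ] twist None
```

View pics/s4c.png

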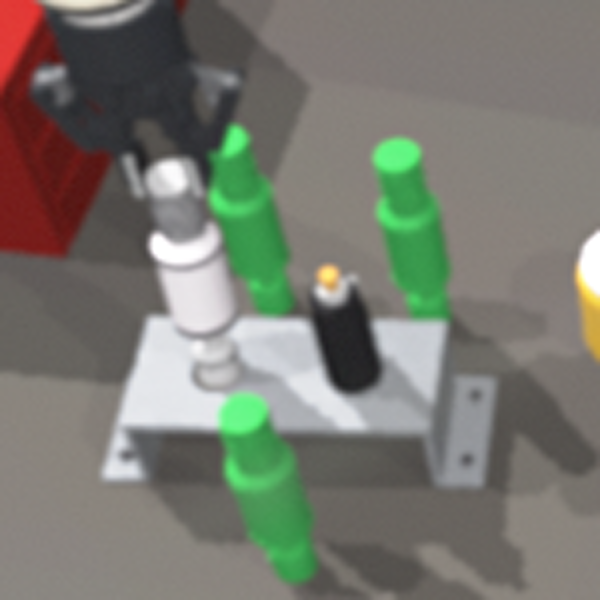

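View pics/w4.png

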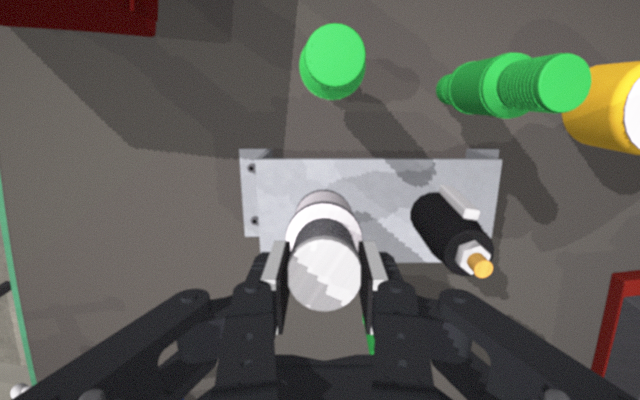

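```bash
python3 -m inch '[[0,0,0,0],[0,0,0,0],[0,0,0,0],[0,0,0,0],[0,0,0,0],[0,0,0,0],[0,0,0,0],[0,0,0,0],[0,0,0,0],[0,0,0,0]]'
python3 - <<'E'
from h import *
delta([.529,-.397,.2]); s=tool()[2]; print(s["moment"])
f=load("scene"); print(proj(f,[[.531,-.398,.07],[.531,-.398,.2]])); crop(f,150,200,160,220,10,"s4d")
E
```

```text
time_s: 7.45
ee_pos: [0.5011, -0.4013, 0.2083]
tool_rot: [-0.0, -0.061, 0.998, 0.0]
force: [2.3, 0.1, -18.8]
grip_width: 0.0302
pos [ 0.5011 -0.4013  0.2083] yhead 96.95 q [-0.802  0.472  0.274  1.373  0.    -0.923] t 7.45 F [  2.3   0.1 -18.8] w 0.0302
shift cm [-2.82  0.09  0.83] twist None
[ 0.12876322 -0.48558772  0.01376966]
[[173.1191913  191.98029975]
 [162.35356352 162.21390817]]
```

View pics/s4d.png

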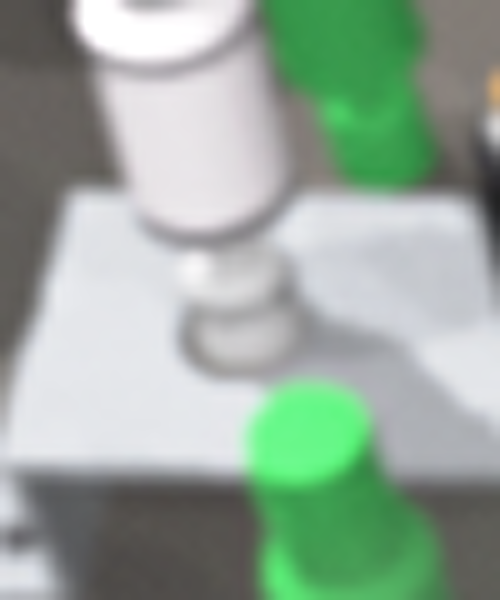

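```bash
python3 -m inch '[[0,0,-0.1,0],[0,0,-0.2,0],[0,0,-0.3,0],[0,0,-0.4,0],[0,0,-0.4,0],[0,0,-0.4,0],[0,0,-0.4,0],[0,0,-0.4,0],[0,0,-0.4,0],[0,0,-0.4,0]]'
python3 - <<'E'
from h import *
f=grab("scene"); crop(f,150,200,160,220,10,"s5d"); crop(f,120,220,100,220,5,"s5c"); print(tool()[2]["moment"])
E
```

```text
time_s: 8.45
ee_pos: [0.5011, -0.4014, 0.2125]
tool_rot: [0.0, -0.061, 0.998, -0.0]
force: [1.5, -0.3, -5.4]
grip_width: 0.0298
[-0.04700997 -0.33202857 -0.03803563]
```

View pics/s5d.png

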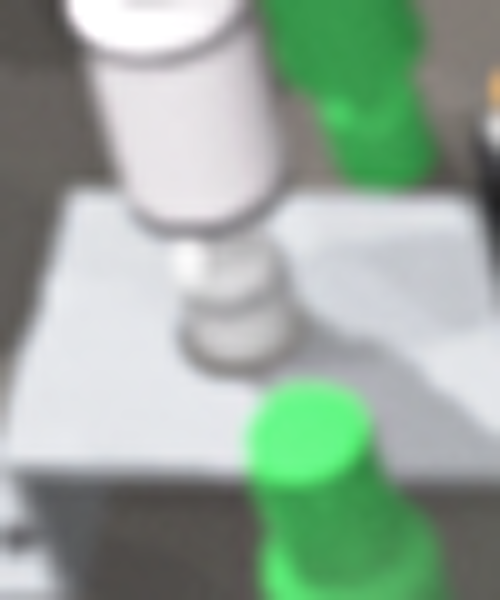

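View pics/s5c.png

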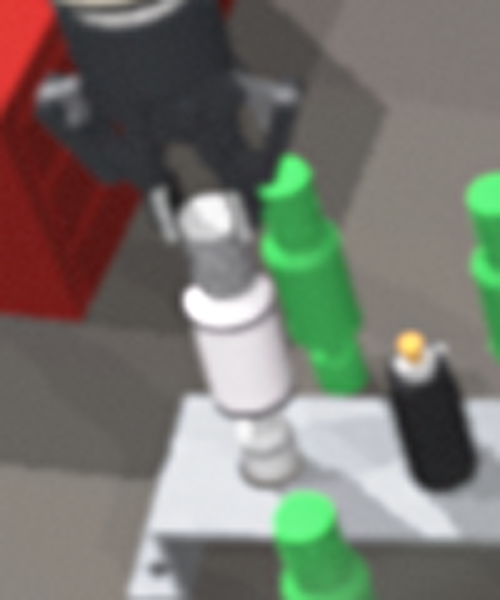

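```bash
python3 -m inch '[[0.3,0,0,0],[0.7,0,0.05,0],[1.1,0,0.1,0],[1.5,0,0.2,0],[1.9,0,0.25,0],[2.3,0,0.35,0],[2.65,0,0.4,0],[2.65,0,0.4,0],[2.65,0,0.4,0],[2.65,0,0.4,0]]'
python3 - <<'E'
from h import *
f=grab("scene"); crop(f,120,220,100,220,5,"s6c"); print(tool()[2]["moment"])
E
```

```text
time_s: 9.5
ee_pos: [0.4749, -0.4046, 0.2085]
tool_rot: [-0.0, -0.061, 0.998, 0.0]
force: [1.9, -0.2, -5.0]
grip_width: 0.0299
[-0.01274954 -0.47364835  0.00403446]
```

View pics/s6c.png

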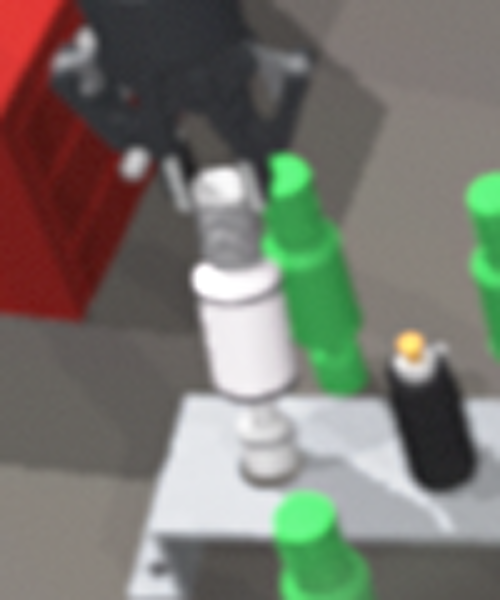

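```bash
python3 -m inch '[[0.4,0,0.1,0],[0.8,0,0.2,0],[1.2,0,0.35,0],[1.6,0,0.5,0],[2,0,0.65,0],[2.4,0,0.8,0],[2.75,0,0.95,0],[2.75,0,0.95,0],[2.75,0,0.95,0],[2.75,0,0.95,0]]'
python3 - <<'E'
from h import *
f=grab("scene"); crop(f,120,220,100,220,5,"s7c"); print(tool()[2]["moment"])
E
```

```text
time_s: 10.55
ee_pos: [0.4476, -0.4079, 0.199]
tool_rot: [0.0, -0.061, 0.998, -0.0]
force: [1.9, 0.9, -3.8]
grip_width: 0.0299
[ 0.06213112 -0.60679282 -0.02927746]
```

View pics/s7c.png

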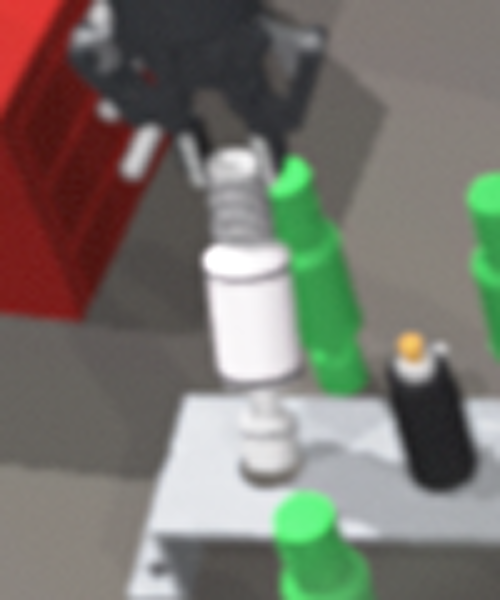

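```bash
python3 -m inch '[[0,0,0,0],[0,0,0,0],[0,0,0,0],[0,0,-0.5,0],[0,0,-1.5,0],[0,0,-4,0],[0,0,-8,0],[0,0,-11.5,0],[0,0,-14,0],[0,0,-15,0]]' 0 110
python3 - <<'E'
from h import *
delta([.45,-.1,.35],101.3)
for n in ["scene","top","wrist"]: grab(n,n+"8")
f=load("scene"); crop(f,120,260,40,200,4,"s8c")
f=load("top");crop(f,400,560,160,280,5,"t8c")
print(tool()[2]["moment"])
E
```

```text
time_s: 11.6
ee_pos: [0.4472, -0.4082, 0.3524]
tool_rot: [0.001, -0.06, 0.998, -0.002]
force: [-0.3, -0.5, -5.5]
grip_width: 0.0272
pos [ 0.4472 -0.4082  0.3524] yhead 96.93 q [-8.740e-01  4.290e-01  5.920e-01  1.731e+00 -1.000e-03 -9.950e-01] t 11.6 F [-0.3 -0.5 -5.5] w 0.0272
shift cm [-4.   30.56  0.14] twist -0.07624073979085999
[0.01018383 0.24021964 0.02162526]
```

View pics/s8c.png

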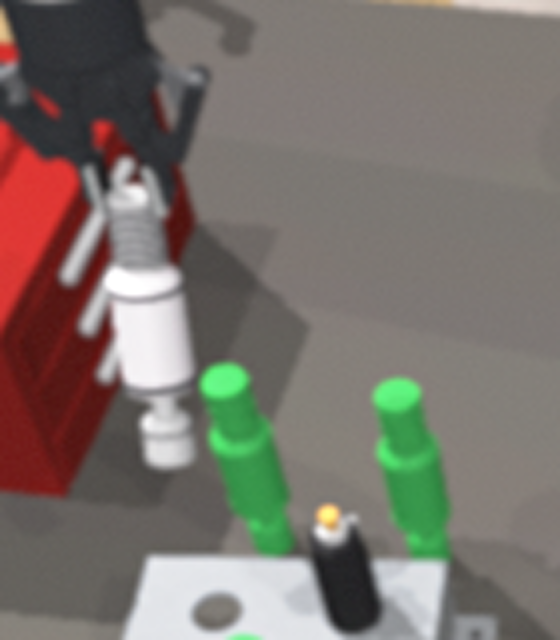

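View pics/t8c.png

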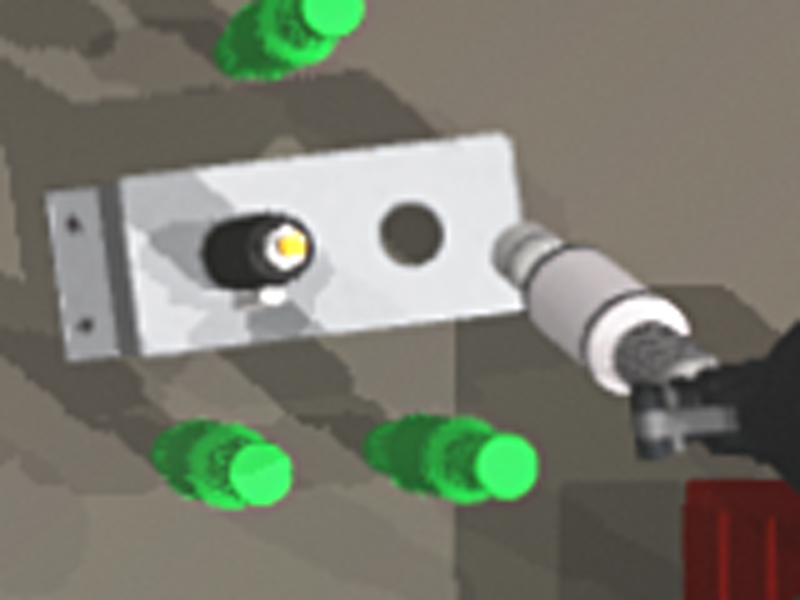

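View pics/wrist8.png

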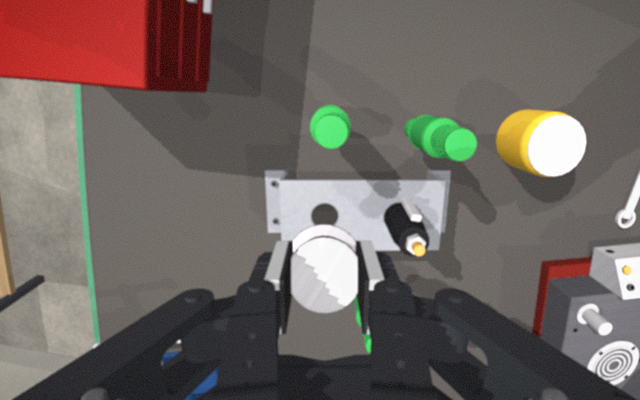

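```bash
cat >> h.py <<'E'
from scipy.optimize import least_squares
# gun in the tool frame: grip point G (tool coords), axis a(nose->cap) = tilt th toward +tool x, ph toward +tool y
def axis(th,ph): 
    a=np.array([np.sin(th),np.sin(ph),-np.cos(th)*np.cos(ph)]); return a/np.linalg.norm(a)
def prof(z):  # radius of gun by z
    return np.interp(z,[-.052,-.024,-.0235,0,.0001,.074,.080,.130],[.0155,.0155,.0075,.0075,.022,.022,.016,.016])
def fit(cams,th0,prt=True,zr=(.008,.070)):
    p,R,s=tool(); data=[]
    for n in cams:
        C=cloud(load(n)).reshape(-1,3); ok=load(n)["range_z"].reshape(-1)>0
        data.append((C[ok]-p)@R)   # tool coords
    x=np.r_[th0,0,0,0,-.011,np.zeros(3*len(cams))]
    for it in range(4):
        sel=[]
        for i,D in enumerate(data):
            a=axis(x[0],x[1]); o=x[2:5]-.105*a; d=D-x[5+3*i:8+3*i]-o; z=d@a; r=np.linalg.norm(d-np.outer(z,a),axis=1)
            sel.append(D[(z>zr[0])&(z<zr[1])&(abs(r-.022)<(.012 if it==0 else .005))])
        def res(x):
            out=[(x[1])/.03,x[2]/.003,x[3]/.002,(x[4]+.011)/.003]
            for i,D in enumerate(sel):
                a=axis(x[0],x[1]); off=x[5+3*i:8+3*i]; d=D-off-(x[2:5]-.105*a); z=d@a; r=np.linalg.norm(d-np.outer(z,a),axis=1)
                out+=list((r-.022)/.002/np.sqrt(max(len(D),1)/30)); out+=list(off/.002)
            return np.array(out)
        S=least_squares(res,x,loss="soft_l1"); x=S.x
    cov=np.linalg.pinv(S.jac.T@S.jac)
    print(cams,"th",np.degrees(x[0]).round(2),"+-",np.degrees(cov[0,0]**.5).round(2),"ph",np.degrees(x[1]).round(2),"G",x[2:5].round(4),"off",x[5:].round(4),[len(d) for d in sel])
    return x
E
python3 - <<'E'
from h import *
for c in (["scene"],["top"],["scene","top"]): fit(c,np.radians(30))
E
```

```text
['scene'] th 22.03 +- 1.53 ph -0.11 G [-0.0077  0.0011 -0.0122] off [-0.0016  0.0011 -0.0005] [392]
['top'] th 22.97 +- 1.62 ph 0.18 G [-0.0068 -0.0007 -0.0123] off [-0.0015 -0.0007 -0.0005] [311]
['scene', 'top'] th 22.12 +- 1.13 ph -0.1 G [-0.0088  0.0001 -0.0123] off [-0.0006  0.002  -0.0002 -0.0007 -0.0018 -0.0003] [391, 309]
```

```bash
sed -i 's#x\[2\]/.003#x[2]/.02#' h.py
python3 - <<'E'
from h import *
for c in (["scene"],["top"],["scene","top"]): fit(c,np.radians(25))
f=load("wrist"); crop(f,250,400,190,330,5,"w8c")
f=load("scene"); 
x=[np.radians(20),0,-.01,0,-.0123]
p,R,s=tool()
for th in (20,25,30):
    a=axis(np.radians(th),0); G=np.array([-.008,0,-.0123])
    print(th,[(proj(f,p+R@(G+(z-.105)*a))[0]-[120,40])*4 for z in (.13,0,-.052)])
E
```

```text
['scene'] th 21.76 +- 1.55 ph -0.36 G [-0.0103  0.0009 -0.0111] off [-0.0001  0.0009 -0.    ] [385]
['top'] th 22.32 +- 1.69 ph -0.07 G [-0.0098 -0.0009 -0.0111] off [-0.0001 -0.0009 -0.    ] [306]
['scene', 'top'] th 21.98 +- 1.16 ph -0.3 G [-0.0102 -0.     -0.0111] off [ 0.0001  0.0018  0.     -0.0001 -0.0019 -0.    ] [385, 305]
20 [array([125.80457518, 189.47982922]), array([158.69484433, 379.15849607]), array([170.88349609, 449.44541213])]
25 [array([126.84421137, 188.39493288]), array([154.73077637, 384.65133267]), array([165.17296674, 458.13301284])]
30 [array([127.92337058, 187.61416684]), array([150.55277365, 389.05508665]), array([159.11980705, 465.30696172])]
```

View pics/w8c.png

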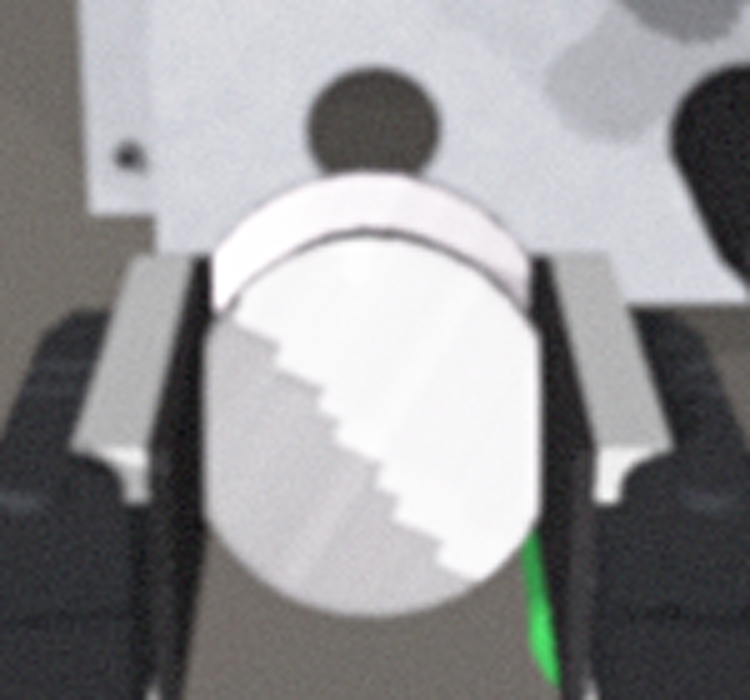

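```bash
python3 -m inch '[[-3,-0.5,0,0],[-6,-1,0,0],[-8.5,-1.5,0,0],[-9.2,-1.5,1,0],[-9.2,-1.5,4,0],[-9.2,-1.5,7.5,0],[-9.2,-1.5,11,0],[-9.2,-1.5,14,0],[-9.2,-1.5,15.2,0],[-9.2,-1.5,15.2,0]]'
python3 - <<'E'
from h import *
delta([.529,-.397,.2]); print(tool()[2]["moment"])
f=grab("scene"); crop(f,120,260,70,230,4,"s9c"); fit(["scene"],np.radians(22))
E
```

```text
time_s: 12.75
ee_pos: [0.5389, -0.4105, 0.1943]
tool_rot: [-0.002, -0.06, 0.998, 0.002]
force: [-1.4, 0.6, -4.1]
grip_width: 0.0278
pos [ 0.5389 -0.4105  0.1943] yhead 96.93 q [-0.771  0.546  0.366  1.396 -0.    -0.892] t 12.75 F [-1.4  0.6 -4.1] w 0.0278
shift cm [ 0.82  1.46 -0.56] twist None
[ 0.01083409  0.2562911  -0.03535247]
['scene'] th 20.69 +- 1.57 ph -0.48 G [-0.0083  0.0014 -0.0111] off [-0.0001  0.0014 -0.    ] [329]
```

View pics/s9c.png

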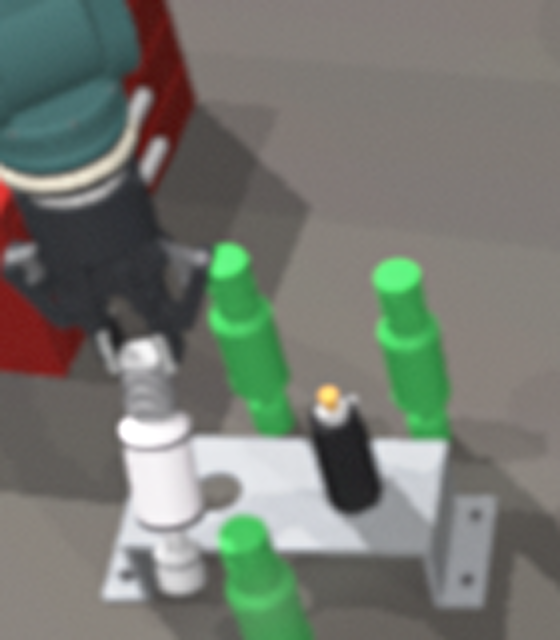

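```bash
python3 -m inch '[[0.4,0,0,0],[0.8,0,0,0],[1.2,0,0.1,0],[1.6,0,0.2,0],[2,0,0.35,0],[2.4,0,0.5,0],[2.8,0,0.7,0],[3.2,0,0.85,0],[3.2,0,0.85,0],[3.2,0,0.85,0]]' 0 25
python3 - <<'E'
from h import *
delta([.529,-.397,.2]); print(tool()[2]["moment"])
f=grab("scene");grab("top"); crop(f,120,260,70,230,4,"s10c"); 
for c in (["scene"],["top"],["scene","top"]): fit(c,np.radians(27))
E
```

```text
time_s: 13.8
ee_pos: [0.5088, -0.4156, 0.1885]
tool_rot: [-0.0, -0.06, 0.998, -0.0]
force: [2.9, -0.2, -2.2]
grip_width: 0.0274
pos [ 0.5088 -0.4156  0.1885] yhead 96.94 q [-0.809  0.503  0.274  1.342 -0.    -0.93 ] t 13.8 F [ 2.9 -0.2 -2.2] w 0.0274
shift cm [-2.23  1.61 -1.15] twist None
[-0.06634919 -1.0290167  -0.04672945]
['scene'] th 14.34 +- 3.27 ph -0.52 G [-0.0594  0.0055 -0.0111] off [-0.0002  0.0055 -0.0001] [84]
['top'] th 30.69 +- 1.62 ph 0.41 G [-0.0127 -0.0003 -0.0111] off [-0.0001 -0.0003 -0.0001] [224]
['scene', 'top'] th 30.97 +- 1.43 ph -0.34 G [-0.0183  0.0006 -0.0112] off [-0.0217  0.0117 -0.0015  0.005  -0.002   0.0014] [89, 221]
```

View pics/s10c.png

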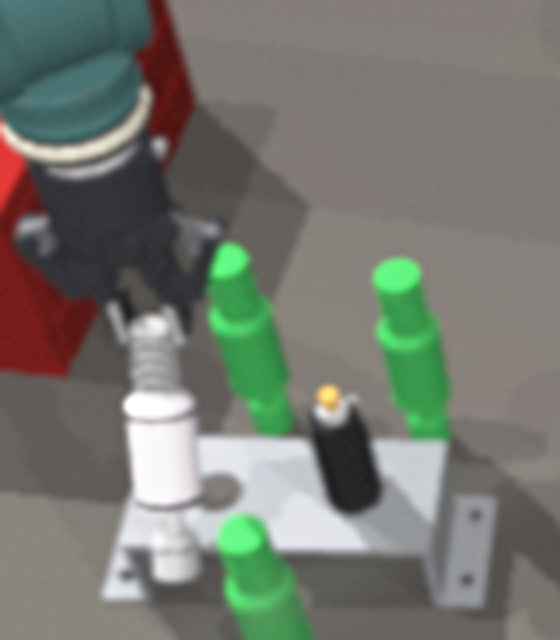

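```bash
python3 -m inch '[[0.4,0,0.25,0],[0.8,0,0.5,0],[1.2,0,0.75,0],[1.2,0,0.75,0],[0.8,0,0.4,0],[0.2,0,-0.2,0],[-0.6,0,-1,0],[-1.4,0,-1.8,0],[-1.4,0,-1.8,0],[-1.4,0,-1.8,0]]'
python3 - <<'E'
from h import *
delta([.529,-.397,.2]); print(tool()[2]["moment"])
f=grab("scene");grab("top"); crop(f,120,260,70,230,4,"s11c"); 
for c in (["scene"],["top"],["scene","top"]): fit(c,np.radians(27))
E
```

```text
time_s: 14.9
ee_pos: [0.5226, -0.4138, 0.2061]
tool_rot: [-0.001, -0.061, 0.998, 0.0]
force: [-0.3, 0.9, -5.7]
grip_width: 0.0275
pos [ 0.5226 -0.4138  0.2061] yhead 96.97 q [-7.910e-01  5.200e-01  3.520e-01  1.403e+00 -1.000e-03 -9.130e-01] t 14.9 F [-0.3  0.9 -5.7] w 0.0275
shift cm [-0.84  1.59  0.61] twist None
[-0.04727199  0.21379822  0.02318691]
['scene'] th 28.02 +- 1.56 ph -0.33 G [-0.0127  0.0009 -0.0111] off [-0.0001  0.0009 -0.0001] [347]
['top'] th 29.03 +- 1.62 ph 0.25 G [-0.0109 -0.0007 -0.0111] off [-0.0001 -0.0007 -0.0001] [229]
['scene', 'top'] th 28.45 +- 1.13 ph -0.02 G [-0.012   0.0001 -0.0111] off [-0.0002  0.0021 -0.0001  0.0001 -0.0018  0.0001] [348, 229]
```

View pics/s11c.png

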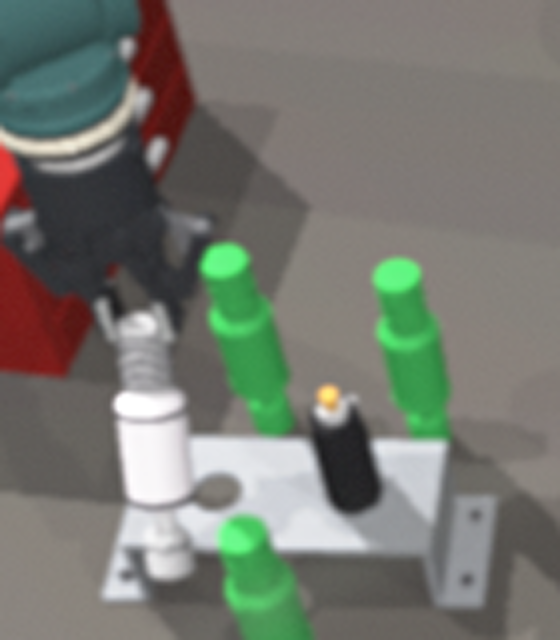

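```bash
python3 -m inch '[[0,0,0,0],[0,0,-2,0],[0,0,-6,0],[0,1,-10,0],[0,3,-13,0],[0.2,7,-14.4,-0.02],[0.4,11.5,-14.4,-0.04],[0.6,16,-14.4,-0.06],[0.7,20.5,-14.4,-0.0755],[0.8,25,-14.4,-0.0755]]' 0 110
python3 - <<'E'
from h import *
delta([.449,.0737,.32],101.3)
E
```

```text
time_s: 16.0
ee_pos: [0.4836, -0.1651, 0.3505]
tool_rot: [0.0, -0.098, 0.995, -0.0]
force: [0.8, 0.5, -4.9]
grip_width: 0.0276
pos [ 0.4836 -0.1651  0.3505] yhead 101.27 q [-0.488  0.24   0.299  1.629 -0.    -0.685] t 16.0 F [ 0.8  0.5 -4.9] w 0.0276
shift cm [-1.27 24.09  3.04] twist -0.0005791526040654915
```

```bash
python3 -m inch '[[-0.2,4.5,0,0],[-0.4,9,0,0],[-0.6,13.5,0,0],[-0.9,18,0.5,0],[-1.1,21,1,0],[-1.3,23,2,0],[-1.3,23.8,3,0],[-1.3,23.8,3,0],[-1.3,23.8,3,0],[-1.3,23.8,3,0]]'
python3 - <<'E'
from h import *
for n in ["scene","top","wrist"]: grab(n,n+"12")
delta([.4489,.0737,.2606],101.3)
crop(load("scene"),270,430,100,260,4,"s12c"); crop(load("top"),260,400,140,260,5,"t12c")
for c in (["scene"],["top"],["scene","top"]): fit(c,np.radians(28))
E
```

```text
time_s: 17.0
ee_pos: [0.4512, 0.0684, 0.3208]
tool_rot: [0.0, -0.098, 0.995, -0.0]
force: [0.3, -0.4, -5.2]
grip_width: 0.0275
pos [0.4511 0.0686 0.3207] yhead 101.21 q [-0.028  0.133  0.079  1.517 -0.    -0.223] t 17.15 F [-0.3 -0.6 -5.8] w 0.028
shift cm [0.12 0.54 6.01] twist -0.0016567969311598318
['scene'] th 28.79 +- 1.53 ph -0.31 G [-0.0125  0.0008 -0.0111] off [-0.0001  0.0008 -0.0001] [415]
['top'] th 28.0 +- 0.0 ph 0.0 G [ 0.     0.    -0.011] off [0. 0. 0.] [0]
['scene', 'top'] th 28.79 +- 1.53 ph -0.31 G [-0.0125  0.0008 -0.0111] off [-0.0001  0.0008 -0.0001  0.      0.      0.    ] [415, 0]
```

View pics/s12c.png

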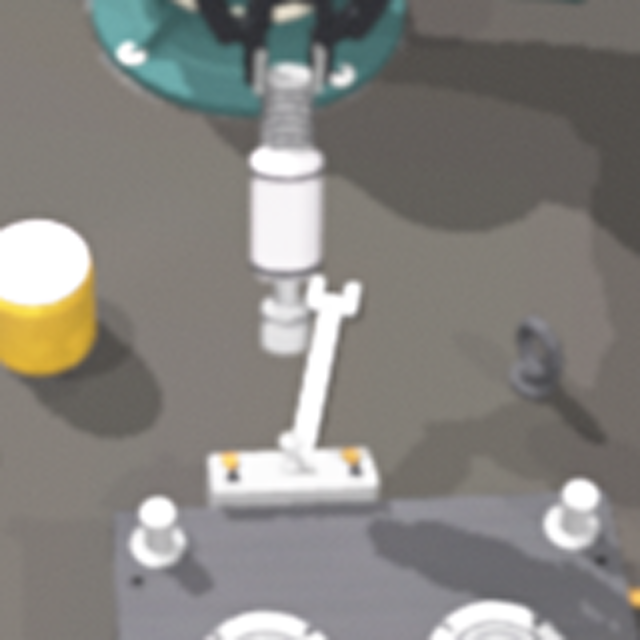

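View pics/t12c.png

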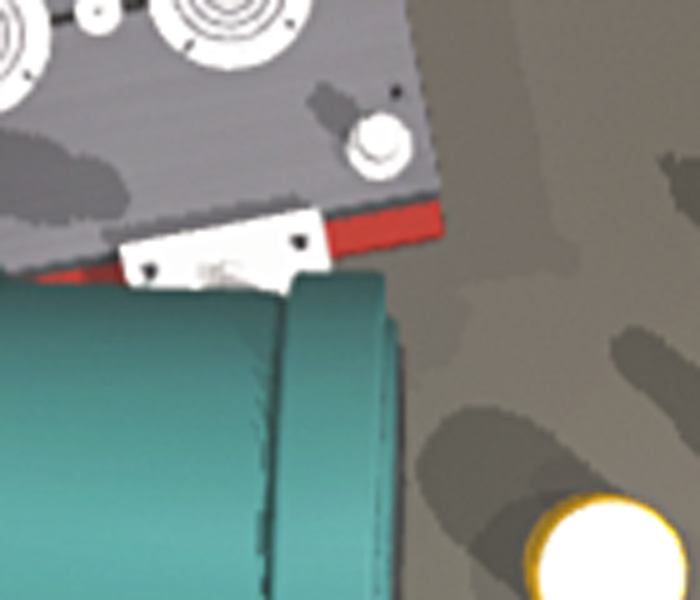

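View pics/wrist12.png

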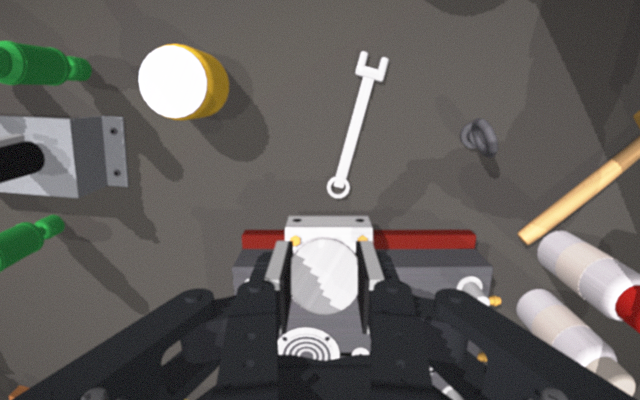

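```bash
cat >> h.py <<'E'
def ringpix(f,G,th,ph,z,r):
    p,R,s=tool(); a=axis(th,ph); u=np.cross(a,[0,1,0]); u/=np.linalg.norm(u); v=np.cross(a,u)
    t=np.linspace(0,2*np.pi,40); P=G+(z-.105)*a+r*(np.outer(np.cos(t),u)+np.outer(np.sin(t),v))
    return proj(f,p+P@R.T)
N=np.array([-.4903,-.0980,.8660]); T=np.array([.5483,.0935,.1085])
E
python3 - <<'E'
from h import *
f=load("scene"); G=np.array([-.0125,.0008,-.0111]); th=np.radians(28.8)
im=cv2.resize(f["img"][100:260,270,None].repeat(1,1) if 0 else f["img"][100:260,270:430,::-1],None,fx=4,fy=4,interpolation=cv2.INTER_CUBIC)
for z,r in [(-.052,.0155),(0,.022),(.074,.022),(.13,.016)]:
    q=(ringpix(f,G,th,-.005,z,r)-[270,100]+.5)*4
    cv2.polylines(im,[np.round(q).astype(int)],True,(0,0,255),1)
# nipple tip ring
u=np.cross(N,[0,0,1]);u/=np.linalg.norm(u);v=np.cross(N,u);t=np.linspace(0,6.28,30)
for h,r in((0,.008),(-.0245,.0085)):
  q=(proj(f,T+h*N+r*(np.outer(np.cos(t),u)+np.outer(np.sin(t),v)))-[270,100]+.5)*4
  cv2.polylines(im,[np.round(q).astype(int)],True,(255,0,255),1)
cv2.imwrite("pics/s12o.png",im[:520])
E
```

```text
(no output)
```

View pics/s12o.png

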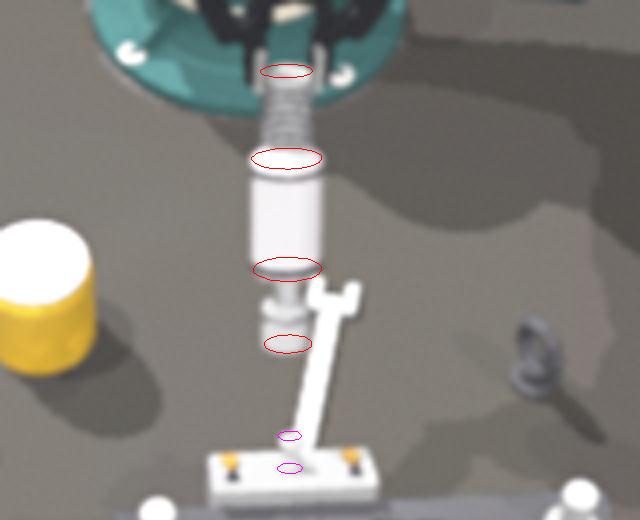

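Run:
```python
from h import *
T=np.array([.548,.0943,.1085]); th=np.radians(28.8)
p,R,s=tool()
m=np.array([-.0125,0,-.0111])-.157*axis(th,0)
print(m)
delta(T+.015*N-R@m,101.3)
```

```text
[-0.08813533  0.          0.12648015]
pos [0.4511 0.0686 0.3207] yhead 101.21 q [-0.028  0.133  0.079  1.517 -0.    -0.223] t 17.15 F [-0.3 -0.6 -5.8] w 0.028
shift cm [-0.43  0.64  7.28] twist -0.0016567969311598318
```

```bash
python3 -m inch '[[-0.1,0.2,1,0],[-0.2,0.5,3,0],[-0.4,0.65,5,0],[-0.45,0.65,6.5,0],[-0.45,0.65,7.2,0],[-0.45,0.65,7.2,0],[-0.45,0.65,7.2,0],[-0.45,0.65,7.2,0],[-0.45,0.65,7.2,0],[-0.45,0.65,7.2,0]]'
python3 - <<'E'
from h import *
grab("scene"); fit(["scene"],np.radians(28.8))
f=load("scene"); p,R,s=tool(); print(p,s["force"],s["moment"])
o=[300,150]; S=5
im=cv2.resize(f["img"][150:260,300:420,::-1],None,fx=S,fy=S,interpolation=cv2.INTER_CUBIC); cv2.imwrite("pics/s13.png",im)
G=np.array([-.0125,0,-.0111])
for z,r in [(-.052,.0155),(0,.022),(.074,.022)]:
    cv2.polylines(im,[np.round((ringpix(f,G,np.radians(28.8),0,z,r)-o+.5)*S).astype(int)],True,(0,0,255),1)
T=np.array([.548,.0943,.1085])
u=np.cross(N,[0,0,1]);u/=np.linalg.norm(u);v=np.cross(N,u);t=np.linspace(0,6.28,30)
for h,r in((0,.008),(-.0055,.008),(-.0245,.0085)):
  cv2.polylines(im,[np.round((proj(f,T+h*N+r*(np.outer(np.cos(t),u)+np.outer(np.sin(t),v)))-o+.5)*S).astype(int)],True,(255,0,255),1)
cv2.imwrite("pics/s13o.png",im)
E
```

```text
time_s: 18.15
ee_pos: [0.4542, 0.0765, 0.2488]
tool_rot: [0.0, -0.098, 0.995, -0.0]
force: [-0.5, -0.5, -4.3]
grip_width: 0.0276
['scene'] th 27.98 +- 1.49 ph -0.2 G [-0.0133  0.001  -0.0111] off [-0.0001  0.001  -0.0001] [368]
[0.45412071 0.07652185 0.24871766] [ 0.09641052 -0.34709622 -5.08503439] [-0.08213452  0.27304914 -0.0313794 ]
```

View pics/s13.png

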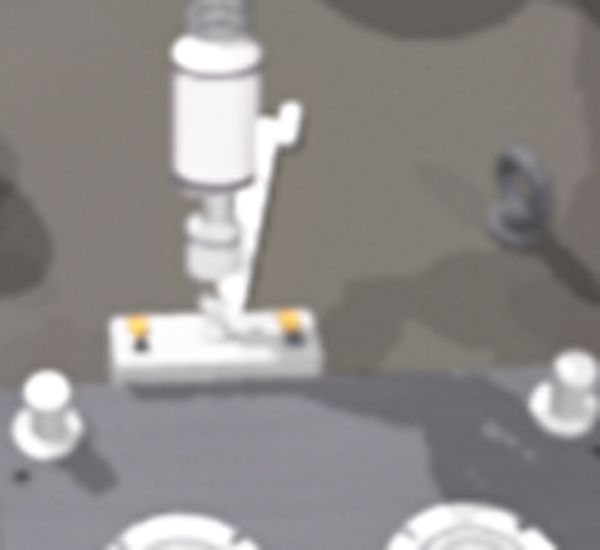

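View pics/s13o.png

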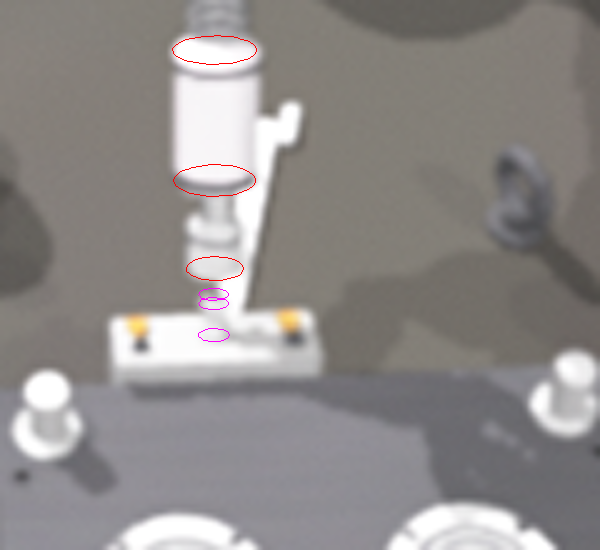

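```bash
python3 -m inch '[[-0.15,0,0.26,0],[-0.3,0,0.52,0],[-0.45,0,0.78,0],[-0.6,0,1.04,0],[-0.75,0,1.3,0],[-0.87,0,1.56,0],[-0.97,0,1.82,0],[-0.97,0,1.82,0],[-0.97,0,1.82,0],[-0.97,0,1.82,0]]' 0 110
python3 - <<'E'
from h import *
grab("scene"); crop(load("scene"),300,420,150,260,5,"s14"); fit(["scene"],np.radians(28.8)); s=tool()[2]; print(s["moment"])
E
```

```text
time_s: 19.2
ee_pos: [0.4636, 0.0784, 0.2304]
tool_rot: [0.0, -0.098, 0.995, -0.0]
force: [0.1, -0.1, -6.2]
grip_width: 0.0274
['scene'] th 27.75 +- 1.48 ph -0.21 G [-0.0144  0.001  -0.0111] off [-0.0001  0.001  -0.0001] [338]
[-0.07086907  0.24572114 -0.0482411 ]
```

View pics/s14.png

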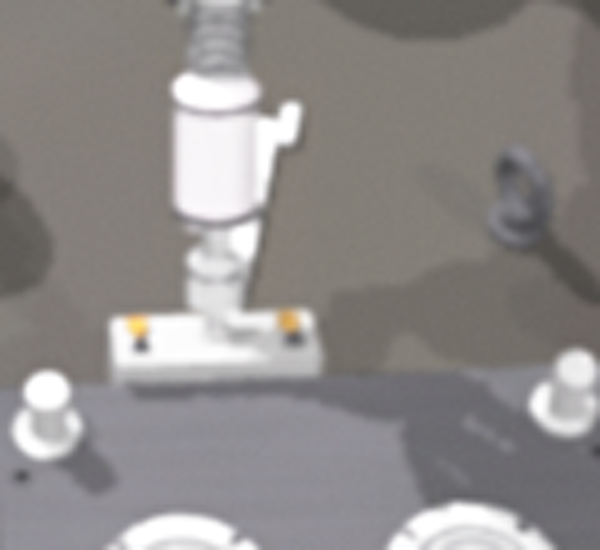

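```bash
python3 -m inch '[[-0.04,0,0.1,0],[-0.08,0,0.2,0],[-0.12,0,0.3,0],[-0.17,0,0.4,0],[-0.21,0,0.5,0],[-0.26,0,0.6,0],[-0.3,0,0.7,0],[-0.3,0,0.7,0],[-0.3,0,0.7,0],[-0.3,0,0.7,0]]'
python3 - <<'E'
from h import *
grab("scene"); crop(load("scene"),300,420,150,260,5,"s15"); fit(["scene"],np.radians(28.8)); p,R,s=tool(); print(s["moment"],"axial",(s["force"]+[0,0,5.3])@N,"tool",R.T@(s["force"]+[0,0,5.3]))
E
```

```text
time_s: 20.25
ee_pos: [0.4665, 0.079, 0.2232]
tool_rot: [-0.0, -0.098, 0.995, 0.0]
force: [0.7, -0.6, -5.9]
grip_width: 0.0277
['scene'] th 27.96 +- 1.49 ph -0.47 G [-0.0152  0.0008 -0.0112] off [-0.0001  0.0008 -0.0001] [342]
[-0.15795471 -0.04387675 -0.01682643] axial -0.617324090109988 tool [-0.55745687 -1.21734443  0.39142753]
```

View pics/s15.png

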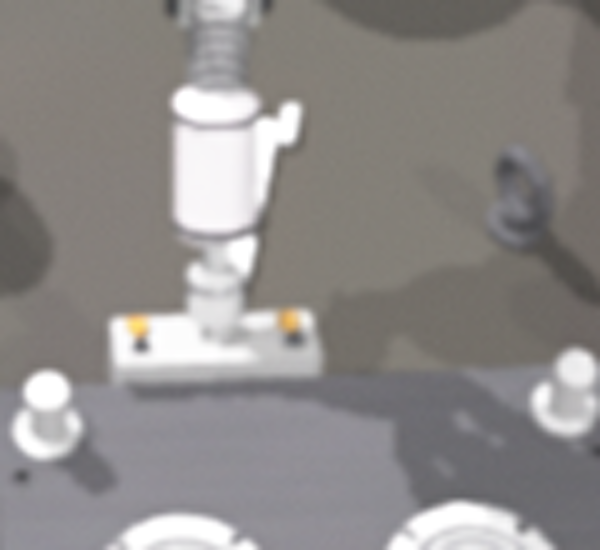

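```bash
python3 -m inch '[[-0.04,0,0.1,0],[-0.09,0,0.2,0],[-0.13,0,0.3,0],[-0.18,0,0.4,0],[-0.22,0,0.5,0],[-0.27,0,0.6,0],[-0.31,0,0.7,0],[-0.31,0,0.7,0],[-0.31,0,0.7,0],[-0.31,0,0.7,0]]'
python3 - <<'E'
from h import *
grab("scene"); crop(load("scene"),300,420,150,260,5,"s16"); fit(["scene"],np.radians(28.8)); p,R,s=tool(); print(p,s["moment"],"axial",(s["force"]+[0,0,5.3])@N,"tool",R.T@(s["force"]+[0,0,5.3]))
E
```

```text
time_s: 21.3
ee_pos: [0.4693, 0.0796, 0.2166]
tool_rot: [0.0, -0.098, 0.995, -0.0]
force: [-5.4, -1.1, 5.2]
grip_width: 0.0278
['scene'] th 29.39 +- 1.5 ph -0.51 G [-0.0133  0.0009 -0.0112] off [-0.0001  0.0009 -0.0001] [340]
[0.46927877 0.07963005 0.21659146] [-0.09702438  1.1658499   0.00839715] axial 11.591474379452114 tool [ 5.90388133 -0.16009456 -9.97633103]
```

View pics/s16.png

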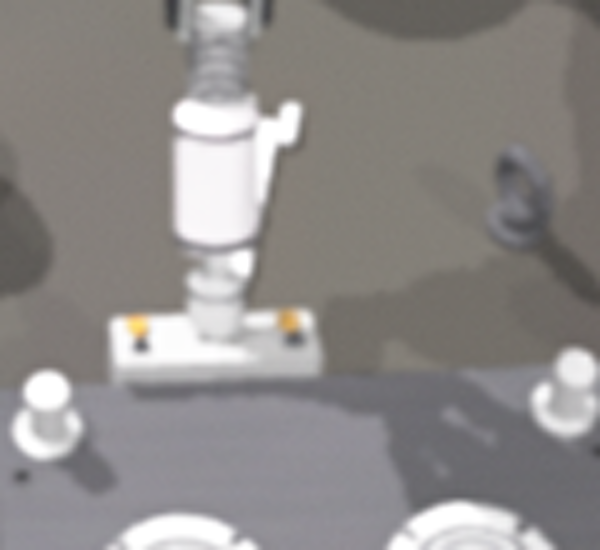

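```bash
python3 -m inch '[[-0.05,0,0.09,0],[-0.1,0,0.17,0],[-0.15,0,0.26,0],[-0.2,0,0.35,0],[-0.25,0,0.43,0],[-0.3,0,0.52,0],[-0.3,0,0.52,0],[-0.3,0,0.52,0],[-0.3,0,0.52,0],[-0.3,0,0.52,0]]' 0 120
python3 - <<'E'
from h import *
grab("scene"); crop(load("scene"),300,420,150,260,5,"s17"); x=fit(["scene"],np.radians(28.8)); p,R,s=tool(); print(p,s["moment"],"axial",(s["force"]+[0,0,5.3])@N,"tool",R.T@(s["force"]+[0,0,5.3]))
G=p+R@x[2:5]; d=G-np.array([.548,.0943,.1085]); print("compress",.1407-d@N,"lat",d-(d@N)*N)
f=load("scene"); crop(f,325,365,165,225,10,"s17z")
E
```

```text
time_s: 22.35
ee_pos: [0.4722, 0.0802, 0.2115]
tool_rot: [0.0, -0.098, 0.995, -0.0]
force: [-6.0, -0.4, 7.1]
grip_width: 0.0275
['scene'] th 28.42 +- 1.52 ph -0.31 G [-0.0143  0.0009 -0.0112] off [-0.0001  0.0009 -0.0001] [338]
[0.47214331 0.08017979 0.21150936] [-0.30236708  1.4262848  -0.0209366 ] axial 13.757457185917035 tool [  6.36694677   0.18578345 -12.21020929]
compress 0.010393509072783025 lat [0.00185279 0.00231311 0.00131766]
```

View pics/s17z.png

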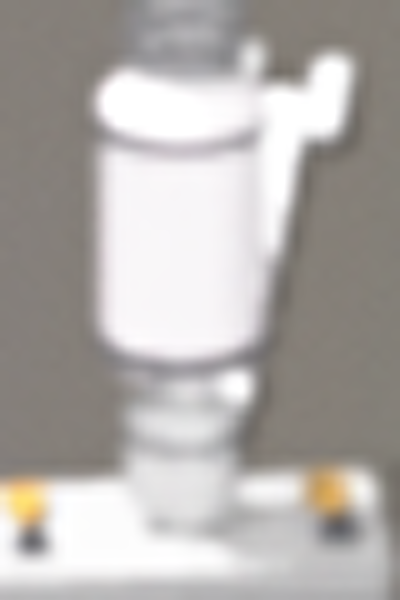

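```bash
python3 -m inch '[[0.05,-0.02,0.03,0],[0.1,-0.05,0.06,0],[0.15,-0.08,0.09,0],[0.2,-0.1,0.12,0],[0.2,-0.1,0.12,0],[0.2,-0.1,0.12,0],[0.2,-0.1,0.12,0],[0.2,-0.1,0.12,0],[0.2,-0.1,0.12,0],[0.2,-0.1,0.12,0]]' 0 120
python3 - <<'E'
from h import *
grab("scene","s18"); x=fit(["scene"],np.radians(28.8)); p,R,s=tool(); print(p,s["moment"],"axial",(s["force"]+[0,0,5.3])@N,"tool",R.T@(s["force"]+[0,0,5.3]))
G=p+R@x[2:5]; d=G-np.array([.548,.0943,.1085]); print("compress",.1407-d@N,"lat",d-(d@N)*N)
f=load("scene")
o=[315,150]; S=8
im=cv2.resize(f["img"][150:222,315:385,::-1],None,fx=S,fy=S,interpolation=cv2.INTER_CUBIC); im0=im.copy()
T=np.array([.548,.0943,.1085])
u=np.cross(N,[0,0,1]);u/=np.linalg.norm(u);v=np.cross(N,u);t=np.linspace(0,6.28,40)
for h,r in((-.0163,.0155),(.0357-.011,.022),(.0357-.011+.074,.022),(.0357-.011+.13,.016)):
  cv2.polylines(im,[np.round((proj(f,T+h*N+r*(np.outer(np.cos(t),u)+np.outer(np.sin(t),v)))-o+.5)*S).astype(int)],True,(0,0,255),1)
cv2.imwrite("pics/s18o.png",im)
E
```

```text
time_s: 23.4
ee_pos: [0.4704, 0.0791, 0.2103]
tool_rot: [0.0, -0.098, 0.995, 0.0]
force: [-7.0, 0.4, 6.8]
grip_width: 0.0267
['scene'] th 30.57 +- 1.54 ph -0.47 G [-0.0129  0.001  -0.0112] off [-0.0001  0.001  -0.0001] [351]
[0.47047071 0.07907805 0.210352  ] [0.35310626 1.32194854 0.14403808] axial 13.722937579229288 tool [  6.05677474   2.34919378 -12.34827757]
compress 0.009750442248004948 lat [-0.00090956  0.00112269 -0.00038097]
```

View pics/s18o.png

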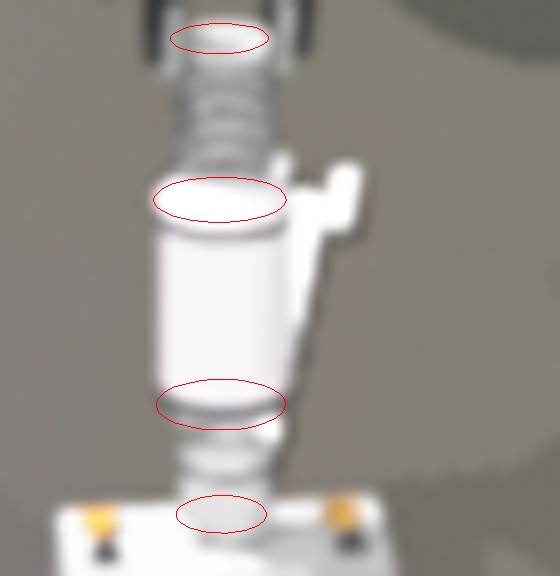

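View pics/s18.png

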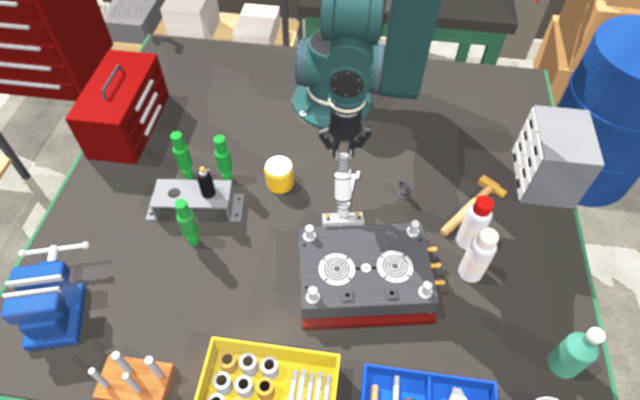

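```bash
python3 -m inch '[[-0.03,0.03,0.04,0],[-0.05,0.05,0.09,0],[-0.08,0.08,0.13,0],[-0.1,0.08,0.17,0],[-0.1,0.08,0.17,0],[-0.1,0.08,0.17,0],[-0.1,0.08,0.17,0],[-0.1,0.08,0.17,0],[-0.1,0.08,0.17,0],[-0.1,0.08,0.17,0]]' 0 120
python3 - <<'E'
from h import *
grab("scene","s19"); grab("wrist","w19"); x=fit(["scene"],np.radians(30)); p,R,s=tool(); print(p,s["moment"],s["force"],"axial",(s["force"]+[0,0,5.3])@N,"tool",R.T@(s["force"]+[0,0,5.3]),s["grip_width"],s["time_s"])
G=p+R@x[2:5]; d=G-np.array([.548,.0943,.1085]); print("compress",.1407-d@N,"lat",d-(d@N)*N)
crop(load("scene"),315,385,150,222,8,"s19c")
E
```

```text
time_s: 24.45
ee_pos: [0.4713, 0.0799, 0.2087]
tool_rot: [0.0, -0.098, 0.995, 0.0]
force: [-7.5, -0.7, 7.0]
grip_width: 0.027
['scene'] th 29.18 +- 1.51 ph -0.49 G [-0.0146  0.0007 -0.0112] off [-0.0001  0.0007 -0.0001] [339]
[0.47130365 0.07988081 0.20870104] [-0.09506815  1.31877578  0.06308424] [-6.46119866  0.00932696  7.81448511] axial 14.524155763492232 tool [  6.32956353   1.27215013 -13.11697962] 0.02688398111119835 24.55
compress 0.01254229859303449 lat [0.00033593 0.00165947 0.00038478]
```

View pics/s19c.png

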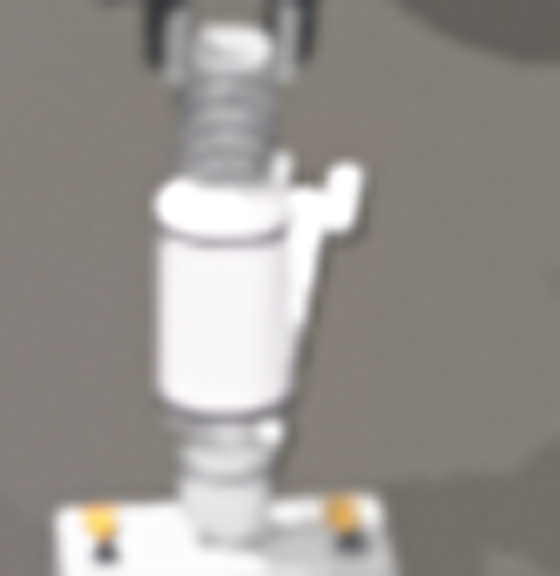

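View pics/w19.png

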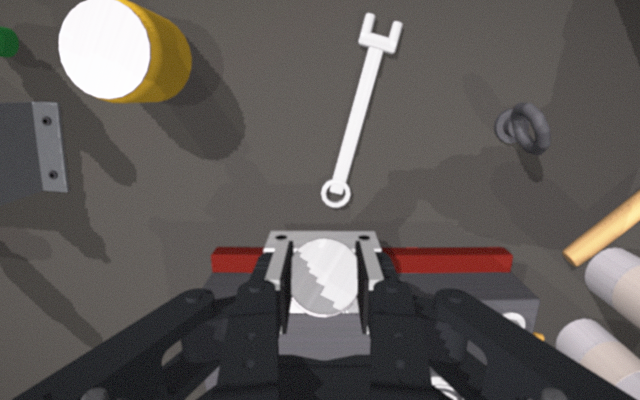

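Run:
```python
from cell import manip
print(manip.close_job())
```

```text
the job is handed in; nothing more can be done
None
```

The gun is on the nipple and pushed in, and I handed the job in at about 24.6 s with the arm still holding it.

**What I did:**
- I lifted the gun out of the stand.
- The moves allow no tilting, so I leaned the gun to about 29° in the fingers. I pressed its nose against the stand, first the hole's edge and then the plate's rear edge.
- I carried it to the nipple and pressed the coupler over the head along the nipple axis.
- I kept pushing into the spring stroke and finished at the full 120 N grip.

**Last checks:**
- **Push:** the axial force is about 14.5 N, and it lay close to the 30° line of the nipple. By geometry the stroke is about 12.5 mm; by the spring's figures it is about 14 mm. Both are over the 8 mm asked and short of the 16 mm stop.
- **Snap:** I inferred it from the seating depth and the force. I did not test it by pulling.
- **Squareness:** the camera fit puts the gun at 29.2° against 30°, with an uncertainty of 1.5°. About 1.3 N of side force remains.
- **Surroundings:** in the last pictures nothing else looked moved.

**What did not go to plan:**
- The coupler caught on the hole's edge for a moment, at about 19 N on the wrist, and came free when I raised the gun 4 mm.
- The first tilt sprang back to about 22° and had to be repeated.
- The gun now sits about 13 mm off the middle of the pads along tool x, though the grip stayed firm.

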